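# Knock home the locking pegs of a clinical-waste keg

### The arm

A 6-joint arm with a two-finger parallel gripper is mounted at the origin on the work surface. World frame = base frame: x ahead of the robot, y to its left, z up, the work surface at z = 0. Lengths are in m, angles in degrees, forces in N, time in s.
With the tool pointing down it reaches from about 0.3 to 0.75 m from the base axis. Payload 8.5 kg.
Tool frame: the origin (TCP) lies on the mounting face of the last link; the fingertips stand 173 mm ahead of it and the grasp point (between the pads) lies 155 mm ahead of it (env.tips_ahead is the distance from the TCP to the fingertips, in m); x points along the fingers, z is the direction in which the jaws open and shut, and the axes are right-handed (so a half turn about x gives the same grasp; the last joint's range is limited). The gripper opens to 85 mm and grips with 20 to 120 N. Pads are 22 mm wide; open, the fingers measure 114 mm over their backs; the gripper's body (76 mm by 85 mm) begins 54 mm behind the grasp point. The pads swing forward as they close: fully open they stand 13 mm farther back than shut.
Start: joints at [54.299, 21.807, 74.336, -0, 83.858, -12.336], TCP at [0.218, 0.505, 0.405] pointing down, gripper open.
Joint ranges: [-178.18, 178.18], [-50.72, 133.34], [12.68, 142.11], [-81.47, 261.47], [9.98, 163.14], [-165.26, 165.26]. Speed limits (degrees/s): [136.94, 136.94, 180, 180, 180, 180].

### API

Orientations are given as a 3x3 rotation matrix whose columns are the frame's x, y, z axes.
In Python, from rig import env, optics gives the robot as it stands.
- The arm moves only by the shell command python3 -m inch 'ROWS' [FORCE]. ROWS is JSON, a list of rows, each a list of 3 entries, a list of its own where there are three numbers: the closure, from -1 (fully open) to 1 (shut), then the shift along the tool's x, y, z in units of 30 mm (1.0 is 30 mm), then the turn about the tool's x in units of 5 degrees (1.0 is 5 degrees). In form: [[hand, [x, y, z], yaw], ...]. A call has exactly 8 rows; each row shifts and turns the commanded pose from where the row before left it, along the tool's axes as they then stand; what a row does not reach is not made up. A row lasts 1/12 s, in which the tool goes at most 41.7 mm and 7.16 degrees, less where a joint would pass 70% of its speed; a pose out of reach is approached as far as the arm can. A call is refused whole if a number of a shift passes 1 or a number of a turn 1, either way. A call with a gripper value outside its range is refused whole. The fingers move at their own pace and stop on an object; FORCE is the grip in N (left out, the last holds). Time passes only in rows, so rows that do not move let the fingers close, or fill a call up. It gives the time, the measured TCP pose, the force and the opening at its end, in the units of the state.
- env.observe(): the state, without advancing time (a new reading comes with each control period).
- optics.get_image(name): name is "scene" or "side" or "wrist"; returns the picture (480x640x3 uint8, red, green, blue); there is no depth.
- optics.camera_params(name): a dict with "fx", "fy", "cx", "cy" (pixels), "xyz" and "rotation" of the camera in the world. Camera axes: x right, y down, z forward; pixel columns grow to the right and rows downward; lengths in m; the calibration is good to about 2 mm. A picture is of the moment at which its call begins: read the wrist's pose just before it. camera_params takes no time and is no camera call; for the wrist camera it gives the pose at the moment of the call.
- env.close_job(): hands the job in, once; it reports no verdict.
The state is a dict: "time_s": time; "q": joint angles; "qvel": joint speeds; "joint_efforts": joint torques, N m; "position": TCP position; "tool_rot": TCP orientation; "ft_force": force on the tool from outside, world axes, zero at the start; "wrist_torque": the same for the moment, N m; "grip_width": finger opening in m.
Only numpy, scipy, OpenCV 4.12 (cv2) and the standard library are available. Lean on these libraries where they do the work, as an engineer would, in place of code of your own. Each camera call takes 0.05 s, during which the arm holds its last target.

### The job

Seal the yellow clinical-waste keg for collection: pick up the mallet and, with brisk blows struck squarely along each peg's slant, knock down the two red locking pegs that still stand up from the front of the lid until both are fully home. Use only the mallet on the pegs, not the fingers. Then set the mallet down on its blue mat without dropping it, let go, and leave the other things on the bench where they are.

Things in the scene. Friction and masses are not known exactly. Their poses are not given: they have to be found in the camera images.
- keg: yellow round waste keg, 218 mm wide, 240 mm high over its hatch and pegs, fixed; origin under its middle, z up, front (-x side) roughly towards the robot. The lid's cone shoulder slopes 36 degrees, from a 92 mm wide flat top at height 228 mm to its 212 mm wide edge at 184 mm. Four red pegs sit in it: the two rear ones are home, the two front ones, 35 degrees either side of the front, stand proud.
- peg_left_top (a point): top centre of the left front locking peg's red head (as the robot sees it), a disc of 28 mm diameter, 6 mm thick. The point moves with the peg. Its z axis points out of the lid along the peg's slanting axis, which leans 36 degrees from vertical, away from the middle of the keg; the peg slides along -z.
- peg_right_top (a point): top centre of the right front locking peg's red head (as the robot sees it), a disc of 28 mm diameter, 6 mm thick. The point moves with the peg. Its z axis points out of the lid along the peg's slanting axis, which leans 36 degrees from vertical, away from the middle of the keg; the peg slides along -z.
- peg_left (a joint): travel of the left front peg in m: 0 = standing proud, head 15 mm off its 36 mm wide yellow boss; 0.015 = home, head down on the boss. Sprung snap peg: up to 9 mm it resists with at most 8 N (more in a fast blow) and springs back out if let go; past about 10 mm it snaps home by itself and stays.
- peg_right (a joint): travel of the right front peg in m: 0 = standing proud, head 15 mm off its 36 mm wide yellow boss; 0.015 = home, head down on the boss. Sprung snap peg: up to 9 mm it resists with at most 8 N (more in a fast blow) and springs back out if let go; past about 10 mm it snaps home by itself and stays.
- mallet_grip (a point): point on the axis of the mallet's wooden handle (24 mm wide, 28 mm high) where it is best gripped; x along the handle to the head, z along the head's axis, y across. The head's axis is 72 mm ahead (+x), the handle's end 91 mm back. At the start the mallet stands on one face on the mat, z up, handle level, its axis 48 mm above the bench.
- mallet_head (a point): middle of the mallet's head, same axes. The head is 90 mm long along z, aluminium with two round black rubber faces of 54 mm diameter, 45 mm either way along z from this point. The mallet weighs 0.27 to 0.5 kg; its centre of mass lies about 14 mm from here towards the handle.
- mat: blue rubber mat, 240 (x) by 190 (y) by 3 mm, fixed flat on the bench, home of the mallet; origin at the middle of its underside.
- tube_a: capped blood tube with yellow cap lying on the bench, 100 mm; leave alone
- tube_b: capped blood tube with black cap lying on the bench, 100 mm; leave alone
- jar: specimen jar with blue cap, 48 mm wide, 65 mm high, origin under its middle; leave alone
- tube_rack: white rack of blood tubes, 90 by 210 mm, 105 mm high, origin under its middle; leave alone
- spray: white spray bottle with red trigger head, 84 mm wide, 226 mm high, origin under its middle; leave alone
- marker: marker pen lying on the bench, 135 mm; leave alone
- tape: orange roll of tape lying flat, 90 mm wide, 25 mm high; leave alone
Mind the look-alikes: they are no part of the job. Of the things that look like the keg, the larger one is meant. What is shaped like the part that bears mallet_grip but white is not meant.

How it is judged:
By the outcome, as a careful person would: the job done as asked, in the order asked, and still so for the second after the job is handed in, with the robot touching nothing.
It also fails if it takes over 54 s, if anything falls off the work surface, if the arm or the gripper's body presses on something with over 40 N, if the wrist force passes 120 N, or if a joint passes its speed limit or range.

## Working session

There is one attempt and no reset: what is moved stays moved. The work goes in short steps, Python scripts to look and compute and a shell command to move; the robot and the scene stay as the last step left them, time stands still between calls to the robot, and variables do not carry over. Pictures are saved under pics/ and viewed, and the job is handed in when it is done.

```bash
ls; mkdir -p pics; python3 - <<'E'
from rig import env, optics
import cv2
s=env.observe();print({k:s[k] for k in('time_s','position','tool_rot','ft_force','grip_width')})
for n in("scene","side","wrist"):
    p=optics.camera_params(n);print(n,p)
    cv2.imwrite(f"pics/{n}0.png",optics.get_image(n)[:,:,::-1])
E
```

```text
pics
{'time_s': 0.0, 'position': array([0.21808583, 0.50486398, 0.40409808]), 'tool_rot': array([[-8.69212736e-04, -9.18001581e-01,  3.96575771e-01],
       [-1.22946196e-03,  3.96576602e-01,  9.18000810e-01],
       [-9.99998866e-01,  3.10363170e-04, -1.47335746e-03]]), 'ft_force': array([ 0.6347491 , -0.63932271, -0.60753   ]), 'grip_width': 0.08527083389631701}
scene {'fx': 434.22390307809394, 'fy': 434.22390307809394, 'cx': 320.2213202626763, 'cy': 234.07097442363226, 'xyz': array([0.68462995, 0.39059305, 1.03916872]), 'rotation': array([[-0.88088292,  0.41975928, -0.21874057],
       [ 0.47325688,  0.78940561, -0.39098172],
       [ 0.00855683, -0.4479296 , -0.89402788]])}
side {'fx': 590.3628021049067, 'fy': 590.3628021049067, 'cx': 312.36012733072147, 'cy': 244.8894026263608, 'xyz': array([0.4326868 , 0.89183639, 1.1924836 ]), 'rotation': array([[-0.99885175, -0.03411653,  0.03363393],
       [-0.04781493,  0.75367158, -0.65550964],
       [-0.00298522, -0.65636516, -0.75443745]])}
wrist {'fx': 349.80714559385746, 'fy': 349.80714559385746, 'cx': 318.4499698681525, 'cy': 236.4633216411824, 'xyz': array([0.15283489, 0.53388506, 0.37356478]), 'rotation': array([[ 0.39610763,  0.88182982,  0.25588064],
       [ 0.91820321, -0.38002974, -0.11171513],
       [-0.00127148,  0.27920164, -0.96023165]])}
```

View pics/scene0.png

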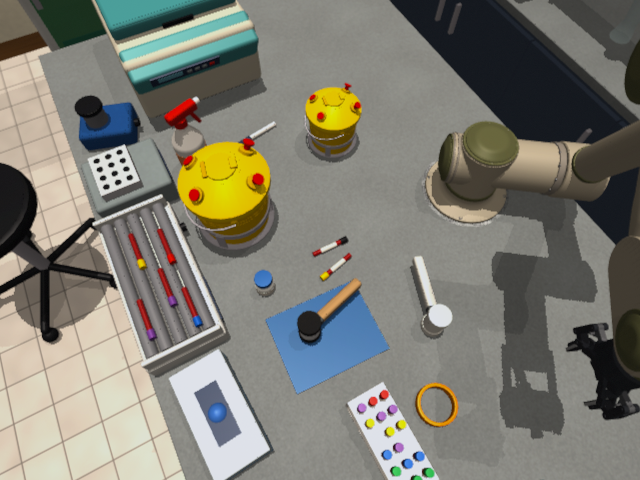

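View pics/side0.png

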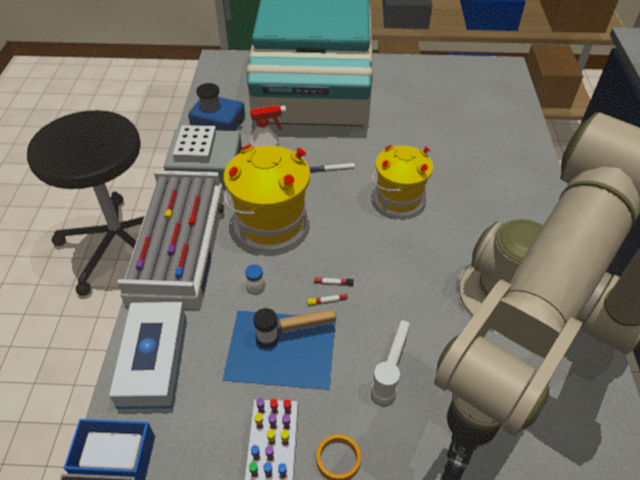

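View pics/wrist0.png

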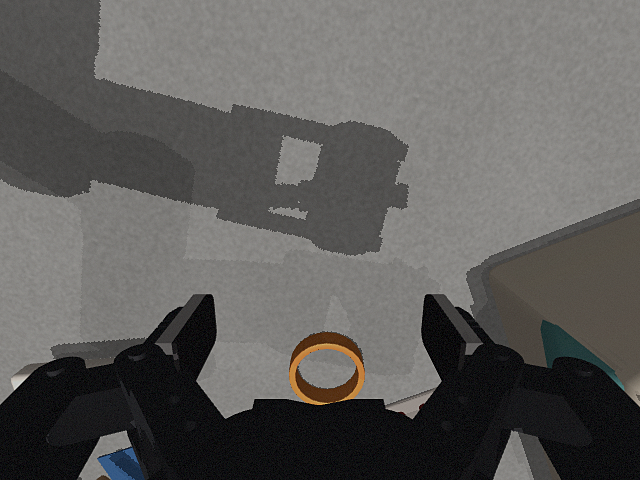

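```bash
python3 - <<'E'
import cv2,numpy as np
a=cv2.imread("pics/scene0.png");b=cv2.imread("pics/side0.png")
c=cv2.resize(a[130:260,150:290],None,fx=4,fy=4,interpolation=cv2.INTER_CUBIC)
d=cv2.resize(b[130:260,205:325],None,fx=4,fy=4,interpolation=cv2.INTER_CUBIC)
cv2.imwrite("pics/k1.png",c);cv2.imwrite("pics/k2.png",d)
E
```

```text
(no output)
```

View pics/k1.png

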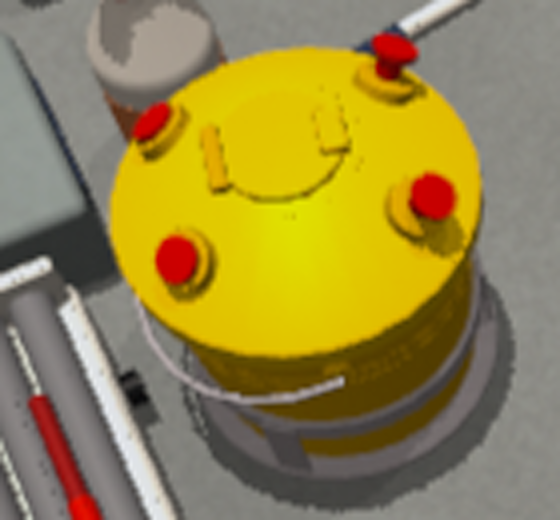

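View pics/k2.png

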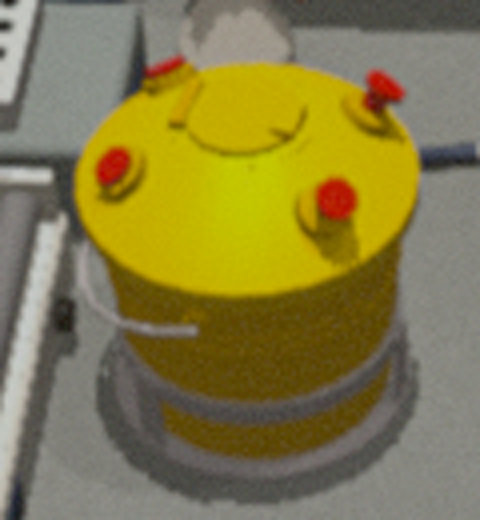

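```bash
cat > h.py <<'E'
import cv2,numpy as np
from rig import env,optics
def ray(p,uv):
    d=np.array([(uv[0]-p['cx'])/p['fx'],(uv[1]-p['cy'])/p['fy'],1.]);d=p['rotation']@d
    return p['xyz'],d/np.linalg.norm(d)
def plane(p,uv,z):
    o,d=ray(p,uv);return o+d*(z-o[2])/d[2]
def tri(ps,uvs):
    A=np.zeros((3,3));b=np.zeros(3);R=[ray(p,u) for p,u in zip(ps,uvs)]
    for o,d in R:
        P=np.eye(3)-np.outer(d,d);A+=P;b+=P@o
    X=np.linalg.solve(A,b);return X,[np.linalg.norm((np.eye(3)-np.outer(d,d))@(X-o)) for o,d in R]
def proj(p,X):
    c=p['rotation'].T@(np.asarray(X)-p['xyz']);return np.array([p['fx']*c[0]/c[2]+p['cx'],p['fy']*c[1]/c[2]+p['cy']])
def blobs(m,amin=15):
    n,l,s,c=cv2.connectedComponentsWithStats(m.astype(np.uint8)*255)
    return [(s[i,4],c[i].round(2),s[i,:4]) for i in range(1,n) if s[i,4]>=amin],l
E
python3 - <<'E'
from h import *
for n in("scene","side"):
    im=cv2.imread(f"pics/{n}0.png");h=cv2.cvtColor(im,cv2.COLOR_BGR2HSV).astype(int);H,S,V=h[...,0],h[...,1],h[...,2]
    print(n)
    red=((H<6)|(H>174))&(S>150)&(V>90)
    for b in blobs(red,10)[0]: 
        if b[1][1]<220: print('red',b)
    y=(H>20)&(H<32)&(S>180)&(V>60)
    print('yel',[b for b in blobs(y,300)[0]])
    bl=(H>100)&(H<115)&(S>130)
    print('blue',[b for b in blobs(bl,300)[0]])
    w=(H>8)&(H<18)&(S>80)&(S<190)&(V>110)
    print('wood',[b for b in blobs(w,80)[0]])
    k=(V<60)
    print('blk',[b for b in blobs(k,100)[0] if 220<b[1][0]<400 and 280<b[1][1]<360])
E
```

```text
scene
red (np.int32(23), array([347.  ,  85.61]), array([345,  83,   6,   6], dtype=int32))
red (np.int32(18), array([311.72,  96.83]), array([310,  95,   5,   5], dtype=int32))
red (np.int32(305), array([178.88, 109.71]), array([164,  98,  31,  24], dtype=int32))
red (np.int32(29), array([357.07, 105.03]), array([354, 102,   7,   6], dtype=int32))
red (np.int32(26), array([320. , 115.5]), array([318, 113,   5,   6], dtype=int32))
red (np.int32(25), array([181.48, 121.24]), array([178, 118,   8,   7], dtype=int32))
red (np.int32(84), array([247.61, 142.79]), array([243, 138,  11,  12], dtype=int32))
red (np.int32(54), array([187.33, 159.89]), array([183, 155,   9,  10], dtype=int32))
red (np.int32(90), array([257.43, 178.97]), array([253, 174,  10,  11], dtype=int32))
red (np.int32(89), array([193.55, 194.53]), array([189, 189,  10,  12], dtype=int32))
yel [(np.int32(2295), array([332.85, 114.59]), array([306,  88,  55,  57], dtype=int32)), (np.int32(6254), array([225.72, 186.58]), array([178, 142,  92,  93], dtype=int32))]
blue [(np.int32(1810), array([110.76, 128.11]), array([ 79, 
[... 1414 characters left out ...]
int32)), (np.int32(340), array([273.17, 236.9 ]), array([246, 224,  55,  20], dtype=int32))]
blue [(np.int32(1652), array([492.52,  13.64]), array([461,   0,  64,  30], dtype=int32)), (np.int32(684), array([219.25, 111.23]), array([189,  98,  54,  27], dtype=int32)), (np.int32(5560), array([280.02, 356.3 ]), array([223, 311, 111,  78], dtype=int32)), (np.int32(2042), array([111.07, 446.52]), array([ 64, 419,  90,  61], dtype=int32))]
wood [(np.int32(429), array([445.01,  23.77]), array([418,   0,  59,  37], dtype=int32)), (np.int32(283), array([307.7 , 317.95]), array([280, 310,  56,  17], dtype=int32))]
blk [(np.int32(591), array([266.42, 325.54]), array([254, 309,  29,  40], dtype=int32))]
```

```bash
python3 - <<'E'
import cv2,numpy as np
a=cv2.imread("pics/scene0.png");b=cv2.imread("pics/side0.png")
c=cv2.resize(a[270:395,260:395],None,fx=5,fy=5,interpolation=cv2.INTER_CUBIC)
d=cv2.resize(b[300:395,220:345],None,fx=5,fy=5,interpolation=cv2.INTER_CUBIC)
cv2.imwrite("pics/m1.png",c[:600]);cv2.imwrite("pics/m2.png",d)
E
```

```text
(no output)
```

View pics/m1.png

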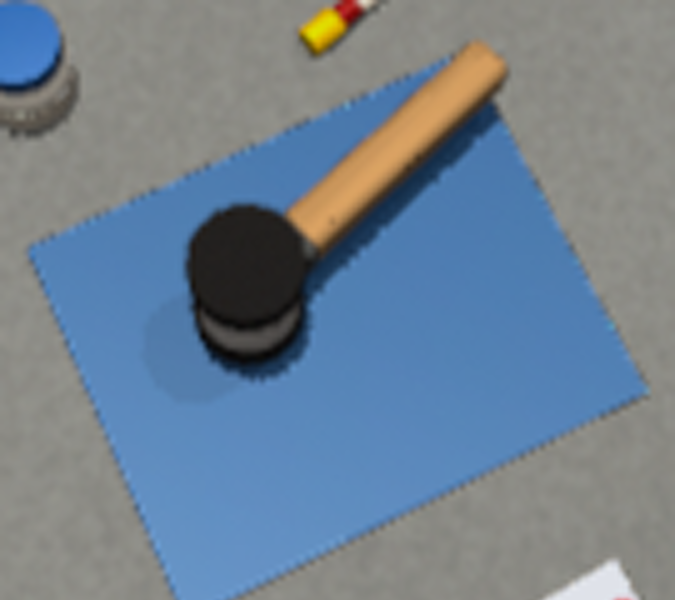

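View pics/m2.png

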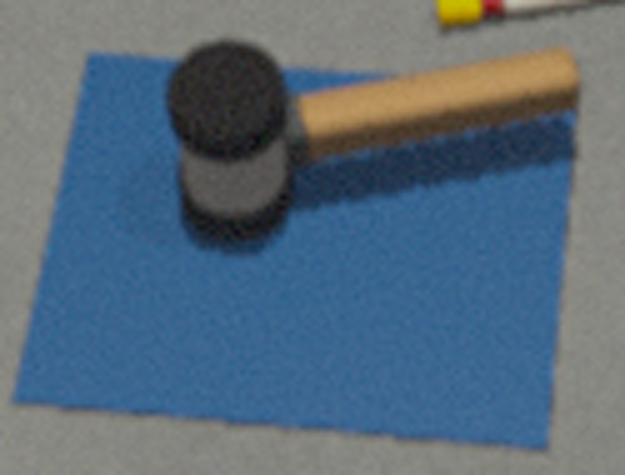

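```bash
python3 - <<'E'
from h import *
s=optics.camera_params("scene");d=optics.camera_params("side")
print('head',plane(s,(309.2,322.5),.093),plane(d,(265.2,319.4),.093),tri([s,d],[(309.2,322.5),(265.2,319.4)]))
for a,b in(((358,281.4),(335,311.5)),((321,316),(281,322.5))):
    print('handle',plane(s,a,.062),plane(d,b,.062))
P={}
for k,a,b in(('L',(257.43,178.97),(288.56,179.56)),('R',(247.61,142.79),(300.23,151.74)),('rl',(193.55,194.53),(232.81,171.32)),('rr',(187.33,159.89),(245.06,146.41))):
    P[k]=tri([s,d],[a,b]);print(k,P[k])
print('mat')
for c in [(28,250),(455,60),(648,395),(180,600)]: print(plane(s,(c[0]/5+259.6,c[1]/5+269.6),.003))
for c in [(88,55),(577,100),(548,447),(14,402)]: print(plane(d,(c[0]/5+219.6,c[1]/5+299.6),.003))
X=[P[k][0] for k in P]
print('dists LR',np.linalg.norm(X[0]-X[1]))
for n,c in(('jar',(264,272)),):print(n,plane(s,(264,280),.03))
E
```

```text
head [0.57815319 0.1580198  0.093     ] [0.57601953 0.16076323 0.093     ] (array([0.57714445, 0.15612785, 0.08581008]), [np.float64(0.00022969076513980634), np.float64(0.00022969076513975568)])
handle [0.42571217 0.11701216 0.062     ] [0.42106218 0.11103054 0.062     ]
handle [0.54370554 0.14973936 0.062     ] [0.54324889 0.14690564 0.062     ]
L (array([ 0.54349905, -0.15364053,  0.22471693]), [np.float64(0.0007926197837184141), np.float64(0.0007926197837184407)])
R (array([ 0.52175179, -0.25607247,  0.22565068]), [np.float64(0.0009705135778386039), np.float64(0.0009705135778384313)])
rl (array([ 0.68420629, -0.18951343,  0.21365953]), [np.float64(0.000543865289051304), np.float64(0.000543865289051366)])
rr (array([ 0.66391457, -0.27996477,  0.21898374]), [np.float64(0.0001963648925192147), np.float64(0.00019636489251947757)])
mat
[0.65887451 0.07926021 0.003     ]
[0.42689882 0.09213475 0.003     ]
[0.4304505  0.28030187 0.003     ]
[0.66651364 0.2579285  0.003     ]
[0.65847355 0.07853417 0.003     ]
[0.41992226 0.09379776 0.003     ]
[0.42854395 0.27690534 0.003     ]
[0.66689013 0.26599745 0.003     ]
dists LR 0.10471922928797263
jar [ 0.62007753 -0.00424476  0.03      ]
```

```bash
for i in 1 2 3; do python3 -m inch '[[-1,[0,0,0],1],[-1,[0,0,0],1],[-1,[0,0,0],1],[-1,[0,0,0],1],[-1,[0,0,0],1],[-1,[0,0,0],1],[-1,[0,0,0],1],[-1,[0,0,0],1]]' 20; done; python3 -m inch '[[-1,[0,0,0],1],[-1,[0,0,0],1],[-1,[0,0,0],1],[-1,[0,0,0],1],[-1,[0,0,0],0],[-1,[0,0.1,0.3],0],[-1,[0,0.2,0.6],0],[-1,[0,0.3,0.9],0]]'
```

```text
time_s: 0.82
position: [0.2181, 0.5049, 0.4045]
tool_rot: [[-0.0, -0.444, 0.896], [-0.0, 0.896, 0.444], [-1.0, -0.0, -0.0]]
ft_force: [0.2, -0.2, -0.2]
grip_width: 0.0854
time_s: 1.48
position: [0.2181, 0.5049, 0.4044]
tool_rot: [[-0.0, 0.235, 0.972], [-0.001, 0.972, -0.235], [-1.0, -0.001, -0.0]]
ft_force: [-0.2, 0.6, -0.2]
grip_width: 0.0855
time_s: 2.15
position: [0.2181, 0.5049, 0.4045]
tool_rot: [[-0.0, 0.805, 0.593], [-0.001, 0.593, -0.805], [-1.0, -0.001, 0.0]]
ft_force: [-0.4, -0.7, -0.5]
grip_width: 0.0853
time_s: 2.82
position: [0.2507, 0.4581, 0.4044]
tool_rot: [[-0.0, 0.957, 0.291], [-0.0, 0.291, -0.957], [-1.0, -0.0, -0.0]]
ft_force: [0.7, -0.4, -0.1]
grip_width: 0.0852
```

```bash
python3 -m inch '[[-1,[0,0.3,1],0],[-1,[0,0.3,1],0],[-1,[0,0.3,1],0],[-1,[0,0.3,1],0],[-1,[0,0.3,1],0],[-1,[0,0.3,1],0],[-1,[0,0.3,1],0],[-1,[0,0.3,1],0]]' >/dev/null; python3 -m inch '[[-1,[0.2,0.3,1],0],[-1,[0.5,0.3,1],0],[-1,[0.5,0.3,1],0],[-1,[0.5,0.3,1],0],[-1,[0.5,0.3,0.5],0],[-1,[0.3,0.3,0.2],0],[-1,[0,0,0],0],[-1,[0,0,0],0]]'
python3 - <<'E'
from h import *
p=optics.camera_params("wrist");im=optics.get_image("wrist");cv2.imwrite("pics/w1.png",im[:,:,::-1])
import pickle;pickle.dump(p,open("w1.pkl","wb"))
E
```

```text
time_s: 4.15
position: [0.4805, 0.1288, 0.3295]
tool_rot: [[-0.001, 0.958, 0.287], [-0.0, 0.287, -0.958], [-1.0, -0.001, -0.0]]
ft_force: [-0.3, -0.7, 0.2]
grip_width: 0.0855
```

View pics/w1.png

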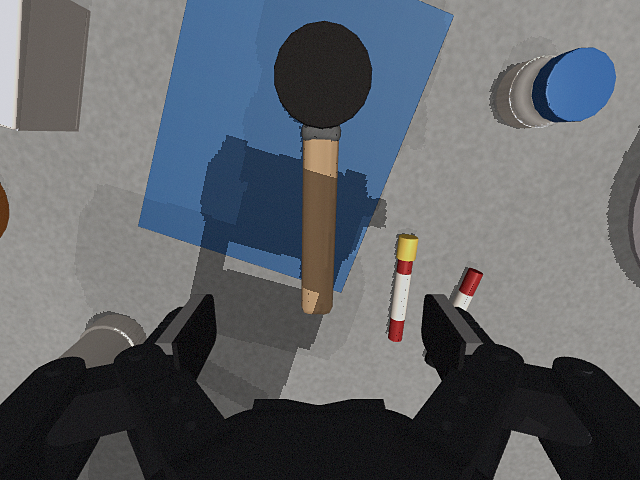

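```bash
python3 - <<'E'
from h import *
import pickle;p=pickle.load(open("w1.pkl","rb"))
R=np.array([[-0.001, 0.958, 0.287], [-0.0, 0.287, -0.958], [-1.0, -0.001, -0.0]]);T=np.array([0.4805, 0.1288, 0.3295])
hd=plane(p,(323,75),.093);a=plane(p,(320.7,142),.062);b=plane(p,(316.8,311),.062)
for n,X in(('head',hd),('hf',a),('he',b),('mid',plane(p,(319,225),.062)),('tubecap',plane(p,(407,236),.008)),('tubeend',plane(p,(396,341),.008)),('t2',plane(p,(476,272),.008))):
    print(n,X.round(4),'tool',(R.T@(X-T)).round(4))
print(np.degrees(np.arctan2(*(a-b)[1::-1])),np.degrees(np.arctan2(*(hd-b)[1::-1])),np.linalg.norm((hd-b)[:2]))
E
```

```text
head [0.5785 0.1567 0.093 ] tool [0.2364 0.1021 0.0014]
hf [0.5441 0.1474 0.062 ] tool [0.2674 0.0666 0.0004]
he [0.4258 0.1147 0.062 ] tool [ 0.2676 -0.0562 -0.0022]
mid [0.4902 0.1323 0.062 ] tool [ 0.2675  0.0106 -0.0006]
tubecap [0.4894 0.0525 0.008 ] tool [ 0.3215 -0.013   0.0757]
tubeend [0.3891 0.0256 0.008 ] tool [ 0.3216 -0.1168  0.0727]
t2 [ 0.4758 -0.0184  0.008 ] tool [ 0.3215 -0.0465  0.1397]
15.452283482984816 15.375731949684695 0.15838888754680772
```

```bash
python3 -m inch '[[-1,[0.5,0.1,0],0],[-1,[1,0,0],0],[-1,[1,0,0],0],[-1,[1,0,0],0],[-1,[0.7,0,0],0.2],[-0.5,[0,0,0],0],[0,[0,0,0],0],[0.6,[0,0,0],0]]' 20; python3 -m inch '[[1,[0,0,0],0],[1,[0,0,0],0],[1,[0,0,0],0],[1,[0,0,0],0],[1,[0,0,0],0],[1,[0,0,0],0],[1,[0,0,0],0],[1,[0,0,0],0]]' 20
```

```text
time_s: 4.87
position: [0.4837, 0.1306, 0.2055]
tool_rot: [[0.003, 0.963, 0.271], [0.0, 0.271, -0.963], [-1.0, 0.003, 0.001]]
ft_force: [0.3, -0.4, 0.5]
grip_width: 0.0519
time_s: 5.53
position: [0.4836, 0.1301, 0.2047]
tool_rot: [[0.002, 0.963, 0.269], [-0.0, 0.269, -0.963], [-1.0, 0.002, 0.001]]
ft_force: [-2.7, -2.3, 7.7]
grip_width: 0.0238
```

```bash
python3 -m inch '[[1,[-0.2,0,0],0],[1,[-0.3,0,0],0],[1,[-0.4,0,0],0],[1,[-0.4,0,0],0],[1,[-0.4,0,0],0],[1,[-0.3,0,0],0],[1,[0,0,0],0],[1,[0,0,0],0]]' 20
python3 - <<'E'
from h import *
s=env.observe();print(s['wrist_torque'],s['ft_force'])
im=optics.get_image("side")[:,:,::-1];cv2.imwrite("pics/s2.png",cv2.resize(im[250:400,180:380],None,fx=4,fy=4,interpolation=cv2.INTER_CUBIC))
cv2.imwrite("pics/s2raw.png",im)
cv2.imwrite("pics/w2.png",optics.get_image("wrist")[:,:,::-1])
E
```

```text
time_s: 6.2
position: [0.4833, 0.1302, 0.264]
tool_rot: [[0.0, 0.963, 0.27], [0.0, 0.27, -0.963], [-1.0, 0.0, 0.0]]
ft_force: [-0.0, -0.3, -4.4]
grip_width: 0.0238
[-0.07733647  0.23918619  0.03344902] [-0.02237099 -0.25546604 -4.44228749]
```

View pics/s2.png

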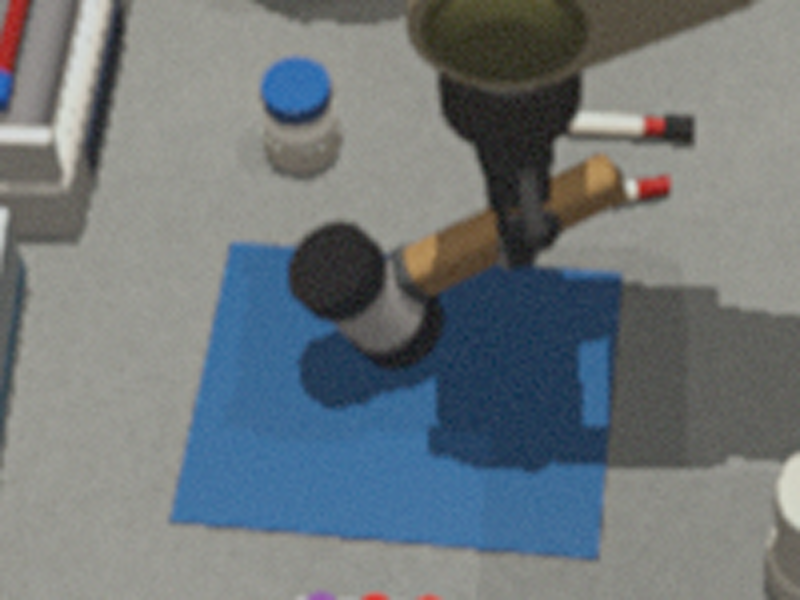

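View pics/w2.png

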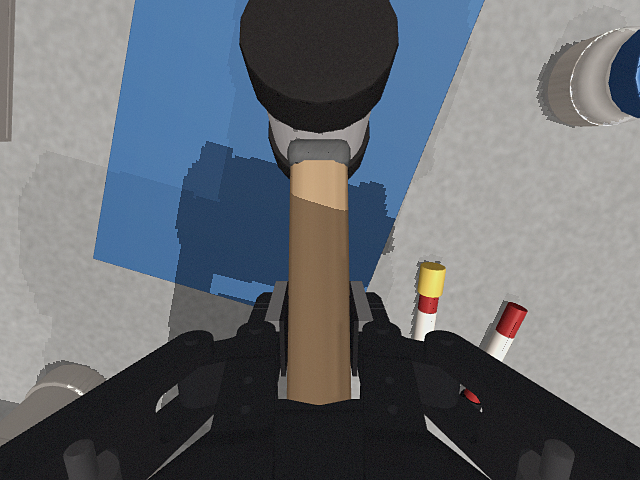

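```bash
cat >> h.py <<'E'
def tp(p,uv,st,zoff=0.):
    R=np.array(st['tool_rot']);T=np.array(st['position'])
    o,d=ray(p,uv);n=R[:,2];t=(zoff-n@(o-T))/(n@d);X=R.T@(o+t*d-T);return np.array([X[1],-(X[0]-.155)])  # (along tool y, up) from grasp pt
E
python3 - <<'E'
from h import *
st=env.observe();d=optics.camera_params("side");w=optics.camera_params("wrist")
for uv in((329,294.5),(284.7,317.2),(314.5,304)): print('side',uv,tp(d,uv,st))
b=cv2.imread("pics/w2.png")
print([int(x) for x in b[80:175:3,319].sum(1)])
for uv in((319,130),(319,105),(319,141),(319,162),(319,403)): print('wr',uv,tp(w,uv,st))
s=env.observe();print(s['time_s'],s['wrist_torque'],s['ft_force'])
E
```

```text
side (329, 294.5) [-0.04880022  0.02725498]
side (284.7, 317.2) [ 0.05322718 -0.02760098]
side (314.5, 304) [-0.01584623  0.00161606]
[144, 138, 127, 127, 147, 133, 139, 134, 94, 74, 89, 91, 80, 97, 103, 75, 80, 88, 516, 485, 211, 286, 288, 299, 317, 323, 326, 493, 487, 481, 485, 483]
wr (319, 130) [ 0.07805392 -0.44350121]
wr (319, 105) [ 0.11626296 -0.46652107]
wr (319, 141) [ 0.06173591 -0.43367007]
wr (319, 162) [ 0.03138326 -0.41538346]
wr (319, 403) [-0.2555855  -0.24249292]
6.3 [-0.07030289  0.31898371 -0.05705426] [-0.65085229  0.20080932 -4.27134354]
```

```bash
python3 - <<'E'
import cv2,numpy as np
b=cv2.imread("pics/w2.png")[0:200,200:440]
b=np.clip(b.astype(float)*2.5,0,255).astype(np.uint8)
cv2.imwrite("pics/w2c.png",cv2.resize(b,None,fx=3,fy=3))
E
```

```text
(no output)
```

View pics/w2c.png

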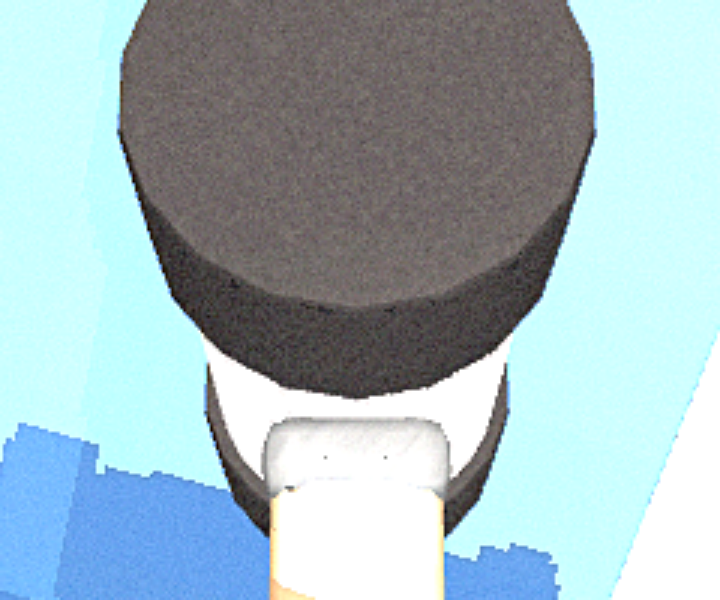

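```bash
python3 -m inch '[[1,[-0.7,0,0],0],[1,[-0.7,0,0],0],[1,[-0.5,0,0],0],[1,[-0.3,0,0],0],[1,[-0.1,0,0],0],[1,[0,0,0],0],[1,[0,0,0],0],[1,[0,0,0],0]]' 20
cat > look.py <<'E'
import sys
from h import *
n=sys.argv[1]
s=env.observe();print(s['time_s'],s['wrist_torque'],s['ft_force'],s['position'])
im=optics.get_image("side")[:,:,::-1];cv2.imwrite(f"pics/{n}raw.png",im)
p=optics.camera_params("side");g=s['position']+.155*s['tool_rot'][:,0];u,v=proj(p,g).astype(int)
y0=max(0,v-70);x0=max(0,u-100)
cv2.imwrite(f"pics/{n}.png",cv2.resize(im[y0:y0+140,x0:x0+200],None,fx=4,fy=4,interpolation=cv2.INTER_CUBIC));print('crop',x0,y0)
E
python3 look.py s3
```

```text
time_s: 6.97
position: [0.4834, 0.1301, 0.3316]
tool_rot: [[-0.002, 0.963, 0.269], [-0.0, 0.269, -0.963], [-1.0, -0.002, -0.001]]
ft_force: [0.9, -0.3, -3.5]
grip_width: 0.0235
6.9667 [-0.0434955   0.19218451 -0.00084173] [ 0.90911043 -0.25601909 -3.4678044 ] [0.48337959 0.13012945 0.33159209]
crop 207 217
```

View pics/s3.png

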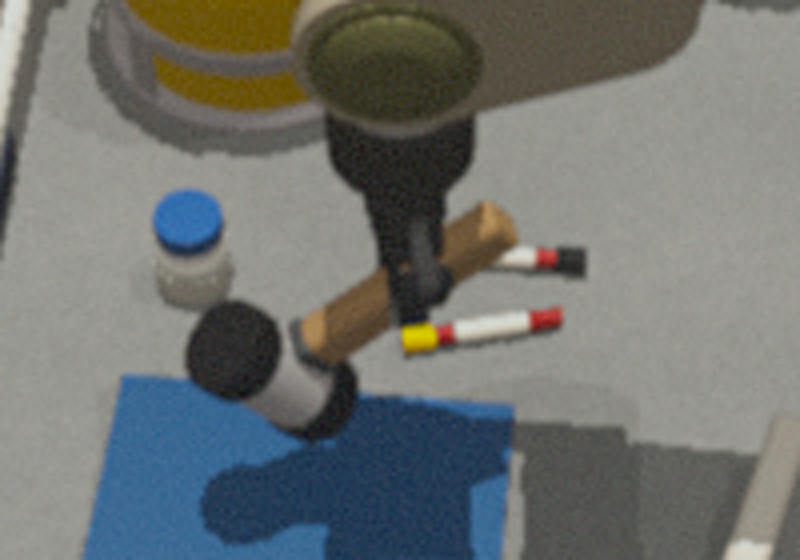

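```bash
python3 - <<'E'
from h import *
st=env.observe();d=optics.camera_params("side")
f=lambda c:(c[0]/4+207-.4,c[1]/4+217-.4)
a=tp(d,f((497,224)),st);b=tp(d,f((316,338)),st)
print(a,b,np.degrees(np.arctan2(a[1]-b[1],b[0]-a[0])),np.linalg.norm(a-b))
# handle edges: upper edge & lower edge
for e in(((480,205),(300,322)),((515,244),(333,362))):
    a=tp(d,f(e[0]),st);b=tp(d,f(e[1]),st);print(np.degrees(np.arctan2(a[1]-b[1],b[0]-a[0])))
# mallet forward model: project predicted head top/bottom for theta
R=st['tool_rot'];T=st['position']
for th in(28,32,36,40,44):
    c,s=np.cos(np.radians(th)),np.sin(np.radians(th));out=[]
    for x,z in((-66,0),(97,45),(97,-45),(70,0)):
        Y=(x*c+z*s)/1e3;U=(-x*s+z*c)/1e3
        u=proj(d,T+R@np.array([.155-U,Y,0]));out.append(((u[0]-206.6)*4,(u[1]-216.6)*4))
    print(th,np.round(out).tolist())
E
```

```text
[-0.05145264  0.0358323 ] [ 0.04884816 -0.03543628] 35.395636003109644 0.1230425209533023
36.29829018058559
36.861592640429386
28 [[509.0, 227.0], [207.0, 326.0], [292.0, 395.0], [292.0, 340.0]]
32 [[505.0, 223.0], [209.0, 334.0], [303.0, 397.0], [297.0, 343.0]]
36 [[501.0, 220.0], [212.0, 341.0], [315.0, 399.0], [302.0, 347.0]]
40 [[496.0, 217.0], [217.0, 348.0], [326.0, 400.0], [308.0, 350.0]]
44 [[490.0, 214.0], [221.0, 355.0], [338.0, 401.0], [314.0, 353.0]]
```

```bash
python3 -m inch '[[1,[0,0,0],0],[1,[0,0,0],0],[1,[0,0,0],0],[1,[-0.2,0,0],0],[1,[-0.4,0,0.2],0],[1,[-0.6,0,0.4],0],[1,[-0.7,0,0.6],0],[1,[-0.7,0,0.8],0]]' 120;python3 -m inch '[[1,[-0.8,0,0.9],0],[1,[-0.8,0,0.9],0],[1,[-0.8,0,0.9],0],[1,[-0.7,0,0.9],0],[1,[-0.7,0,0.9],0],[1,[-0.5,0,0.9],0],[1,[-0.2,0,0.9],0],[1,[0,0,0.9],0]]' 120; python3 -m inch '[[1,[0,0,0.6],-0.5],[1,[0,0,0.3],-1],[1,[0,0,0],-1],[1,[0,0,0],-1],[1,[0,0,0],-1],[1,[0,0,0],-1],[1,[0,0,0],-1],[1,[0,0,0],-1]]'; python3 -m inch '[[1,[0,0,0],-1],[1,[0,0,0],-1],[1,[0,0,0],-1],[1,[0,0,0],-1],[1,[0,0,0],-1],[1,[0,0,0],-1],[1,[0,0,0],-1],[1,[0,0,0],-1]]';  python3 -m inch '[[1,[0,0,0],-1],[1,[0,0,0],-1],[1,[0,0,0],-1],[1,[0,0,0],-1],[1,[0,0,0],-1],[1,[0,0,0],-1],[1,[0,0,0],-1],[1,[0,0,0],-1]]'; python3 look.py s4
```

```text
time_s: 7.68
position: [0.4993, 0.0726, 0.412]
tool_rot: [[-0.0, 0.962, 0.271], [0.0, 0.271, -0.962], [-1.0, -0.0, -0.0]]
ft_force: [0.6, -0.7, -4.1]
grip_width: 0.0222
time_s: 8.35
position: [0.5575, -0.1367, 0.5481]
tool_rot: [[0.004, 0.963, 0.269], [-0.002, 0.269, -0.963], [-1.0, 0.003, 0.003]]
ft_force: [0.5, 1.4, -3.7]
grip_width: 0.022
time_s: 9.02
position: [0.5654, -0.1615, 0.5461]
tool_rot: [[0.0, 0.597, 0.803], [-0.0, 0.803, -0.597], [-1.0, -0.0, 0.0]]
ft_force: [-0.1, -0.7, -3.2]
grip_width: 0.0223
time_s: 9.68
position: [0.5654, -0.1614, 0.5462]
tool_rot: [[0.001, -0.059, 0.998], [-0.001, 0.998, 0.059], [-1.0, -0.001, 0.001]]
ft_force: [0.4, 0.1, -4.1]
grip_width: 0.0225
time_s: 10.35
position: [0.5654, -0.1614, 0.5463]
tool_rot: [[0.001, -0.687, 0.727], [-0.001, 0.727, 0.687], [-1.0, -0.001, 0.0]]
ft_force: [-1.1, -0.6, -3.9]
grip_width: 0.0226
10.35 [-0.15137814 -0.12955249  0.06438515] [-1.05357265 -0.61684792 -3.90740795] [ 0.56540185 -0.16141635  0.54625215]
crop 176 51
```

View pics/s4raw.png

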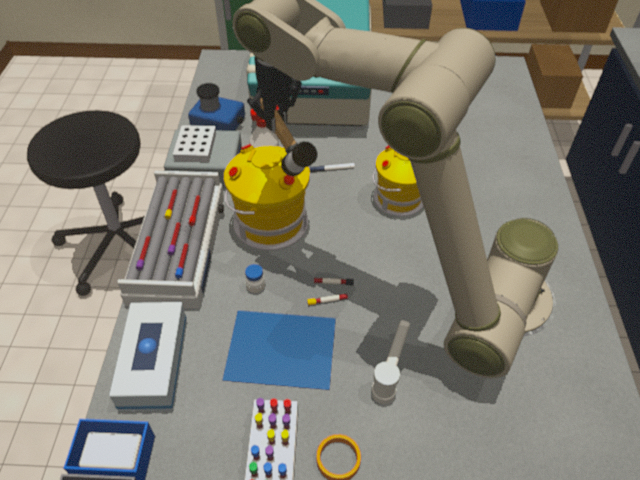

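```bash
python3 - <<'E'
from h import *
im=optics.get_image("scene")[:,:,::-1];cv2.imwrite("pics/c4raw.png",im)
a=cv2.resize(im[90:230,170:310],None,fx=4,fy=4,interpolation=cv2.INTER_CUBIC)
b=cv2.resize(cv2.imread("pics/s4raw.png")[90:220,220:340],None,fx=4,fy=4,interpolation=cv2.INTER_CUBIC)
cv2.imwrite("pics/c4.png",a);cv2.imwrite("pics/s4b.png",b)
E
```

```text
(no output)
```

View pics/c4.png

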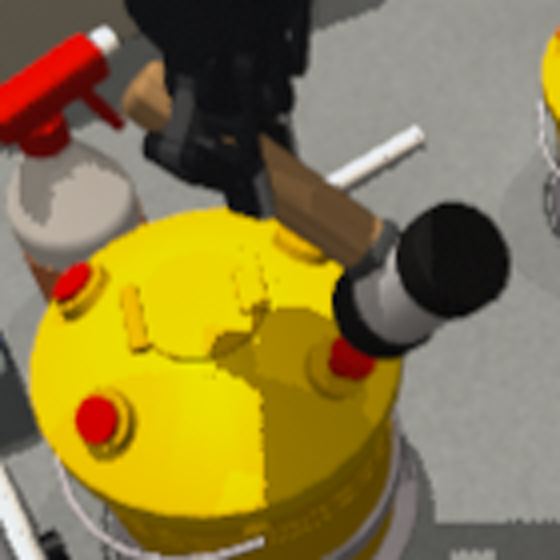

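View pics/s4b.png

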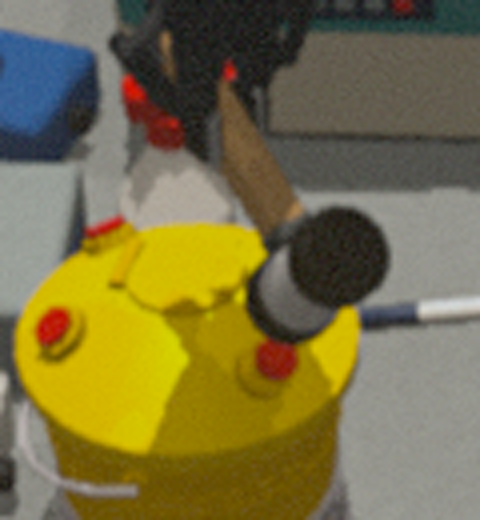

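```bash
python3 - <<'E'
from h import *
s=optics.camera_params("scene");d=optics.camera_params("side");st=env.observe();R=st['tool_rot'];T=st['position']
def rel(a,b):
    X,e=tri([s,d],[(a[0]/4+169.6,a[1]/4+89.6),(b[0]/4+219.6,b[1]/4+89.6)]);t=R.T@(X-T);return X.round(4),np.round([t[1],.155-t[0],t[2]],4),round(e[0],4)
print('top',rel((452,260),(338,257)))
print('ferr',rel((372,248),(285,231)))
for D in (92,97):
  for th in(30,33,36,39,42):
    c,n=np.cos(np.radians(th)),np.sin(np.radians(th));print(D,th,[ (round(x*c+z*n,1),round(-x*n+z*c,1)) for x,z in((D,45),(D,-45),(D-27,0))])
    q=[proj(k,T+R@np.array([.155-(-D*n+z*c)/1e3,(D*c+z*n)/1e3,0])) for k,z in((s,45),(s,-45),(d,45),(d,-45))]
    o=[np.array((169.6,89.6))]*2+[np.array((219.6,89.6))]*2
    print([((a-b)*4).round().tolist() for a,b in zip(q,o)])
E
```

```text
top (array([ 0.5005, -0.093 ,  0.3578]), array([ 0.0945, -0.0333, -0.0006]), np.float64(0.0004))
ferr (array([ 0.5309, -0.1211,  0.3522]), array([ 0.0532, -0.0389,  0.0024]), np.float64(0.0003))
92 30 [(np.float64(102.2), np.float64(-7.0)), (np.float64(57.2), np.float64(-85.0)), (np.float64(56.3), np.float64(-32.5))]
[[463.0, 230.0], [390.0, 303.0], [345.0, 227.0], [296.0, 296.0]]
92 33 [(np.float64(101.7), np.float64(-12.4)), (np.float64(52.6), np.float64(-87.8)), (np.float64(54.5), np.float64(-35.4))]
[[463.0, 237.0], [383.0, 303.0], [345.0, 234.0], [291.0, 296.0]]
92 36 [(np.float64(100.9), np.float64(-17.7)), (np.float64(48.0), np.float64(-90.5)), (np.float64(52.6), np.float64(-38.2))]
[[462.0, 243.0], [375.0, 304.0], [344.0, 241.0], [286.0, 295.0]]
92 39 [(np.float64(99.8), np.float64(-22.9)), (np.float64(43.2), np.float64(-92.9)), (np.float64(50.5), np.float64(-40.9))]
[[461.0, 250.0], [367.0, 304.0], [343.0, 248.0], [280.0, 294.0]]
92 42 [(np.float64(98.5), np.float64(-28.1)), (np.float64(38.3), np.float64(-95.0)), (np.float64(48.3), np.float64(-43.5))]
[[459.0, 256.0], [358.0
[... 290 characters left out ...]
56.8), np.float64(-90.6)), (np.float64(58.7), np.float64(-38.1))]
[[472.0, 243.0], [391.0, 309.0], [350.0, 242.0], [295.0, 303.0]]
97 36 [(np.float64(104.9), np.float64(-20.6)), (np.float64(52.0), np.float64(-93.4)), (np.float64(56.6), np.float64(-41.1))]
[[471.0, 250.0], [383.0, 310.0], [349.0, 249.0], [290.0, 302.0]]
97 39 [(np.float64(103.7), np.float64(-26.1)), (np.float64(47.1), np.float64(-96.0)), (np.float64(54.4), np.float64(-44.1))]
[[469.0, 256.0], [374.0, 310.0], [348.0, 256.0], [285.0, 302.0]]
97 42 [(np.float64(102.2), np.float64(-31.5)), (np.float64(42.0), np.float64(-98.3)), (np.float64(52.0), np.float64(-46.8))]
[[467.0, 262.0], [366.0, 310.0], [346.0, 262.0], [279.0, 300.0]]
```

```bash
python3 - <<'E'
import cv2,numpy as np
a=cv2.imread("pics/c4raw.png")[130:190,240:305];b=cv2.imread("pics/s4raw.png")[135:185,270:325]
f=lambda im:cv2.resize(np.clip((im.astype(float)-5)*4,0,255).astype(np.uint8),None,fx=9,fy=9,interpolation=cv2.INTER_CUBIC)
cv2.imwrite("pics/e1.png",f(a));cv2.imwrite("pics/e2.png",f(b))
E
```

```text
(no output)
```

View pics/e1.png

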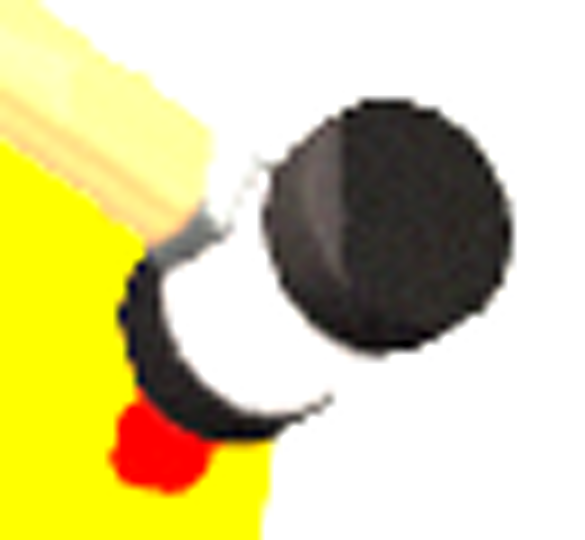

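View pics/e2.png

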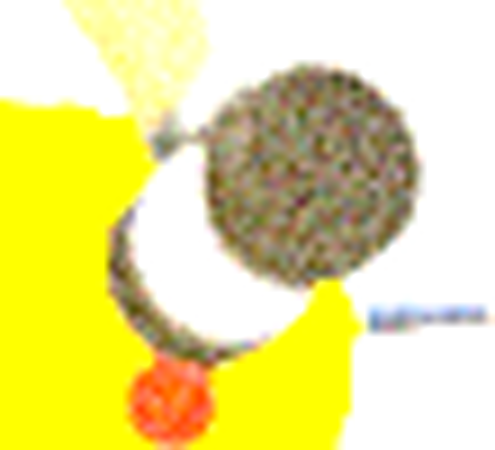

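```bash
python3 - <<'E'
from h import *
s=optics.camera_params("scene");d=optics.camera_params("side");st=env.observe();R=st['tool_rot'];T=st['position']
X,e=tri([s,d],[(273.8,160.0),(298.8,158.2)]);t=R.T@(X-T);t=np.array([t[1],.1567-t[0],t[2]]);print(X,t,e,np.hypot(t[0],t[1]),np.degrees(np.arctan2(-t[1],t[0])))
th=np.radians(38);D=.095
head=np.array([D*np.cos(th),-D*np.sin(th)]);face=head-.045*np.array([np.sin(th),np.cos(th)]);print('face rel grip',face)
y=R[:,1];F=T+np.array([0,0,-.1567+face[1]])+y*face[0]
for n,P in(('L',np.array([.5435,-.1536,.2265])),):
    c=np.array([.6058,-.2204]);u=P[:2]-c;print('az',np.degrees(np.arctan2(u[1],u[0])));u/=np.linalg.norm(u)
    a=np.array([*(u*np.sin(np.radians(36))),np.cos(np.radians(36))])
    v=F-P;print('face-peg tool',R.T@v*1e3,'axial',v@a*1e3,'lateral out-up',v@np.array([*(u*.809),-.588])*1e3)
E
```

```text
[ 0.51400623 -0.10902135  0.33074281] [ 0.07361761 -0.05868298 -0.00167914] [np.float64(0.001030026772292414), np.float64(0.0010300267722923387)] 0.09414481106162417 38.559481649059904
face rel grip [ 0.04715626 -0.09394832]
az 133.0036664352848
face-peg tool [-69.02976308  26.38053181  10.63358777] axial 71.39513253744168 lateral out-up -19.147700045150582
```

```bash
python3 -m inch '[[1,[0.2,-0.05,-0.1],0],[1,[0.4,-0.1,-0.1],0],[1,[0.5,-0.1,-0.15],0],[1,[0.3,-0.05,0],0],[1,[0.1,0,0],0],[1,[0,0,0],0],[1,[0,0,0],0],[1,[0,0,0],0]]' 120
cat > look2.py <<'E'
import sys
from h import *
n=sys.argv[1];k=int(sys.argv[2]) if len(sys.argv)>2 else 0
s=env.observe();print(s['time_s'],s['ft_force'],s['position'])
a=optics.get_image("scene")[:,:,::-1];b=optics.get_image("side")[:,:,::-1]
cv2.imwrite(f"pics/{n}a.png",a);cv2.imwrite(f"pics/{n}b.png",b)
A=cv2.resize(a[115:215,175:305],None,fx=3,fy=3,interpolation=cv2.INTER_CUBIC);B=cv2.resize(b[115:215,210:340],None,fx=3,fy=3,interpolation=cv2.INTER_CUBIC)
cv2.imwrite(f"pics/{n}.png",np.vstack([A,B]))
E
python3 look2.py h1
```

```text
time_s: 11.12
position: [0.564, -0.175, 0.5016]
tool_rot: [[0.001, -0.684, 0.73], [-0.001, 0.73, 0.684], [-1.0, -0.002, 0.001]]
ft_force: [-0.7, -0.2, -3.6]
grip_width: 0.0224
11.1167 [-0.74052842 -0.19881803 -3.55430711] [ 0.56400799 -0.17501209  0.50162568]
```

View pics/h1.png

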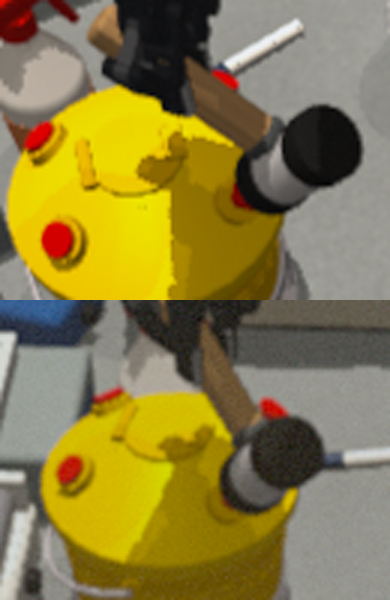

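```bash
python3 -m inch '[[1,[-0.3,0.22,0],0],[1,[0.4,-0.29,0],0],[1,[1,-0.73,0],0],[1,[0,0,0],0],[1,[-0.4,0.3,0],0],[1,[-0.7,0.5,0],0],[1,[0,0,0],0],[1,[0,0,0],0]]' 120; python3 look2.py h2
```

```text
time_s: 11.88
position: [0.5631, -0.1742, 0.5033]
tool_rot: [[0.004, -0.684, 0.729], [-0.002, 0.729, 0.684], [-1.0, -0.004, 0.001]]
ft_force: [0.0, 0.2, -5.0]
grip_width: 0.0224
11.8833 [ 0.03184649  0.18779688 -4.96745344] [ 0.56312398 -0.17417621  0.50334077]
```

View pics/h2.png

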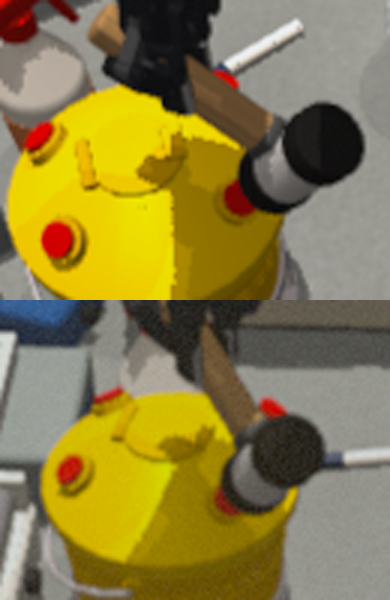

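```bash
python3 -m inch '[[1,[-0.3,0.1,0],0],[1,[-0.5,0.2,0],0],[1,[-0.4,0,0],-0.5],[1,[0,0,0],-1],[1,[0,0,0],-1],[1,[0,0,0],-1],[1,[0,0,0],-1],[1,[0,0,0],-1]]' 120; python3 -m inch '[[1,[0,0,0],-1],[1,[0,0,0],-1],[1,[0,0,0],-1],[1,[0,0,0],-1],[1,[0,0,0],-1],[1,[0,0,0],-1],[1,[0,0,0],-1],[1,[0,0,0],-1]]'; python3 -m inch '[[1,[0,0.1,-0.2],-0.5],[1,[0,0.2,-0.4],0],[1,[0,0.3,-0.5],0],[1,[0,0.3,-0.5],0],[1,[0,0.2,-0.3],0],[1,[0,0,0],0],[1,[0,0,0],0],[1,[0,0,0],0]]';python3 look2.py h3
```

```text
time_s: 12.65
position: [0.5579, -0.1688, 0.5367]
tool_rot: [[-0.001, -0.945, 0.328], [0.001, 0.328, 0.945], [-1.0, 0.001, 0.0]]
ft_force: [0.6, -1.1, -3.7]
grip_width: 0.0223
time_s: 13.32
position: [0.5579, -0.1688, 0.5367]
tool_rot: [[-0.001, -0.934, -0.356], [0.001, -0.356, 0.934], [-1.0, 0.0, 0.001]]
ft_force: [-0.7, 0.3, -3.8]
grip_width: 0.0223
time_s: 13.98
position: [0.5497, -0.2338, 0.5368]
tool_rot: [[-0.0, -0.92, -0.393], [0.0, -0.393, 0.92], [-1.0, -0.0, 0.0]]
ft_force: [0.0, -0.9, -4.7]
grip_width: 0.0223
13.9833 [ 0.03279091 -0.88962077 -4.67618175] [ 0.54966644 -0.23375614  0.5367577 ]
```

View pics/h3.png

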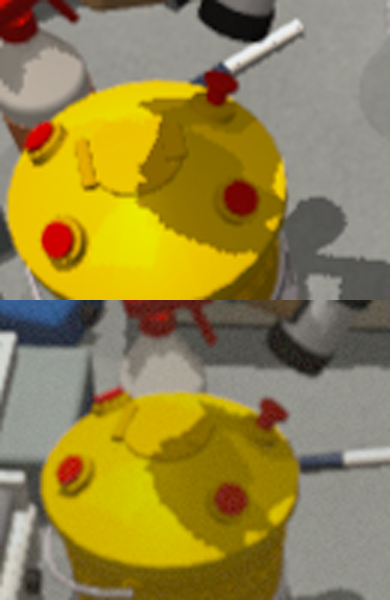

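```bash
python3 - <<'E'
import cv2,numpy as np
a=cv2.imread("pics/h3a.png")[60:180,180:310];b=cv2.imread("pics/h3b.png")[60:180,220:350]
f=lambda im:cv2.resize(np.clip((im.astype(float))*1.8,0,255).astype(np.uint8),None,fx=3,fy=3,interpolation=cv2.INTER_CUBIC)
cv2.imwrite("pics/e3.png",np.hstack([f(a),f(b)]))
E
```

```text
(no output)
```

View pics/e3.png

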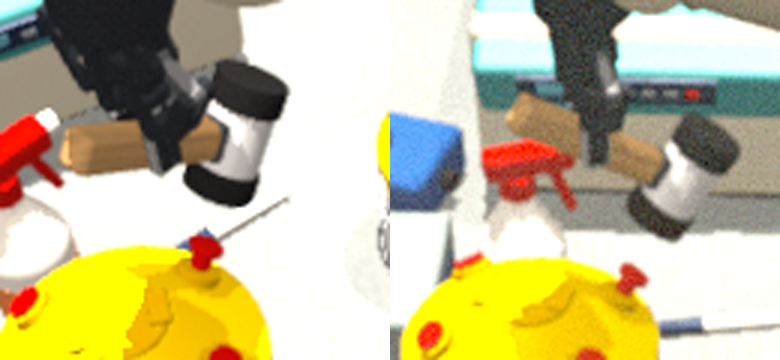

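```bash
python3 - <<'E'
from h import *
s=optics.camera_params("scene");d=optics.camera_params("side");st=env.observe();R=st['tool_rot'];T=st['position']
X,e=tri([s,d],[(258.7,104.3),(317.9,119.4)]);t=R.T@(X-T);t=np.array([t[1],.1567-t[0],t[2]]);print(X,t,e[0],np.hypot(t[0],t[1]),np.degrees(np.arctan2(-t[1],t[0])))
for th,D in((34,.094),(38,.095)):
    th=np.radians(th)
    face=np.array([D*np.cos(th)-.045*np.sin(th),-D*np.sin(th)-.045*np.cos(th)])
    F=T+np.array([0,0,-.1567+face[1]])+R[:,1]*face[0]
    P=np.array([.5218,-.2561,.2265]);u=P[:2]-np.array([.6058,-.2204]);print('az',np.degrees(np.arctan2(u[1],u[0])))
    v=F-P;print('face-peg tool',R.T@v*1e3)
E
```

```text
[ 0.47751198 -0.2641214   0.32120593] [ 0.078535   -0.05901018  0.00012562] 0.0003084780342491942 0.098234150035736 36.920723668630075
az -156.97450799147197
face-peg tool [-63.85676511  18.14252688   9.9253524 ]
az -156.97450799147197
face-peg tool [-59.77926487  12.53398936   9.92538626]
```

```bash
python3 -m inch '[[1,[0,0.1,-0.15],0],[1,[0.2,0.07,-0.18],0],[1,[0.4,0,0],0],[1,[0.4,0,0],0],[1,[0.18,0,0],0],[1,[0,0,0],0],[1,[0,0,0],0],[1,[0,0,0],0]]' 120; python3 look2.py h4
```

```text
time_s: 14.75
position: [0.5488, -0.2452, 0.5021]
tool_rot: [[0.001, -0.92, -0.393], [-0.001, -0.393, 0.92], [-1.0, -0.001, -0.001]]
ft_force: [0.1, -0.2, -3.0]
grip_width: 0.0226
14.75 [ 0.14943422 -0.22868199 -3.03460313] [ 0.54881005 -0.24517346  0.50207621]
```

View pics/h4.png

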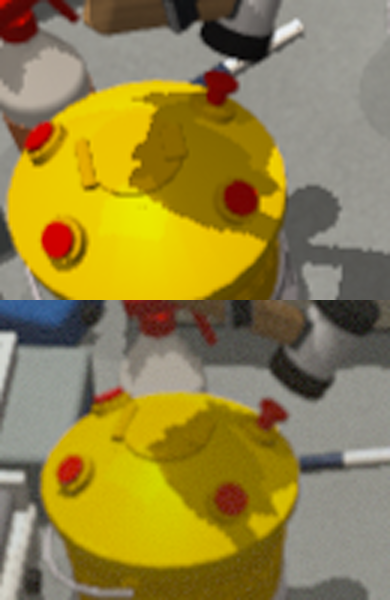

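```bash
python3 - <<'E'
from h import *
s=optics.camera_params("scene");d=optics.camera_params("side");st=env.observe();R=st['tool_rot'];T=st['position']
P=np.array([.5218,-.2561,.2265]);az=np.radians(203.)
a=np.array([np.cos(az)*.588,np.sin(az)*.588,.809])
for n,p,f in(('sc',s,lambda u:(u-[174.67,114.67])*3),('sd',d,lambda u:(u-[209.67,114.67])*3+[0,300])):
    print(n,[f(proj(p,P+k*a)).round() for k in(-.021,0,.03,.075,.12)])
a=cv2.imread("pics/h4a.png")[80:180,200:310];b=cv2.imread("pics/h4b.png")[80:180,250:360]
f=lambda im:cv2.resize(np.clip((im.astype(float))*1.8,0,255).astype(np.uint8),None,fx=3.5,fy=3.5,interpolation=cv2.INTER_CUBIC)
cv2.imwrite("pics/e4.png",np.hstack([f(a),f(b)]))
E
```

```text
sc [array([211., 106.]), array([219.,  82.]), array([230.,  48.]), array([248.,  -6.]), array([266., -62.])]
sd [array([257., 430.]), array([271., 411.]), array([290., 384.]), array([320., 341.]), array([351., 298.])]
```

View pics/e4.png

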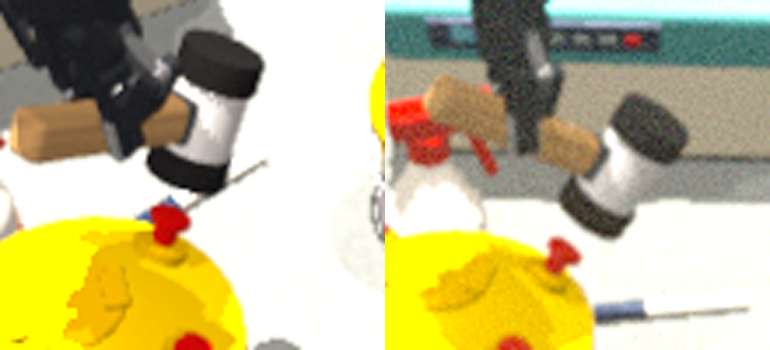

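```bash
python3 -m inch '[[1,[-0.3,0.09,0],0],[1,[0.4,-0.29,0],0],[1,[1,-0.73,0],0],[1,[0,0,0],0],[1,[-0.4,0.3,0],0],[1,[-0.7,0.5,0],0],[1,[-0.5,0.2,0],0],[1,[0,0,0],0]]' 120; python3 look2.py h5
```

```text
time_s: 15.52
position: [0.5448, -0.2463, 0.5219]
tool_rot: [[0.007, -0.92, -0.392], [-0.005, -0.392, 0.92], [-1.0, -0.004, -0.007]]
ft_force: [1.2, 0.4, -2.4]
grip_width: 0.0227
15.5167 [ 1.23963066  0.43097186 -2.37564662] [ 0.54475892 -0.24629414  0.52185326]
```

View pics/h5.png

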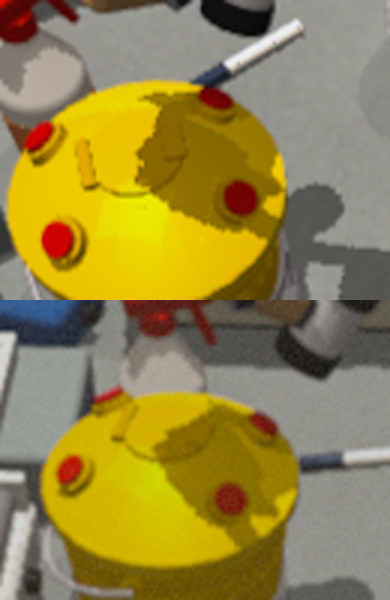

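```bash
python3 -m inch '[[1,[-0.5,0,0],0],[1,[-0.5,0,0.3],0],[1,[-0.3,-0.3,0.8],0],[1,[0,-0.35,1],0],[1,[0,-0.35,1],0],[1,[0,-0.4,1],0],[1,[0,-0.4,1],0],[1,[0,-0.4,1],0]]' 120; python3 -m inch '[[1,[0,-0.4,1],0],[1,[0,-0.4,1],0],[1,[0,-0.4,1],0],[1,[0,-0.4,1],0],[1,[0,-0.4,1],0],[1,[0,-0.4,0.9],0],[1,[0,-0.4,0.5],0],[1,[0,0,0.2],0.5]]' >/dev/null; for i in 1 2 3 4; do python3 -m inch '[[1,[0,0,0],1],[1,[0,0,0],1],[1,[0,0,0],1],[1,[0,0,0],1],[1,[0,0,0],1],[1,[0,0,0],1],[1,[0,0,0],1],[1,[0,0,0],1]]' | head -3; done
```

```text
time_s: 16.28
position: [0.5355, -0.0502, 0.5544]
tool_rot: [[-0.002, -0.92, -0.393], [0.001, -0.393, 0.92], [-1.0, 0.001, 0.001]]
ft_force: [0.8, -0.0, -3.7]
grip_width: 0.0223
time_s: 17.62
position: [0.5353, 0.1635, 0.5543]
tool_rot: [[-0.002, -0.942, 0.335], [-0.0, 0.335, 0.942], [-1.0, 0.002, -0.001]]
time_s: 18.28
position: [0.5353, 0.1635, 0.5542]
tool_rot: [[-0.002, -0.506, 0.863], [-0.001, 0.863, 0.506], [-1.0, 0.001, -0.002]]
time_s: 18.95
position: [0.5353, 0.1634, 0.5541]
tool_rot: [[-0.003, 0.167, 0.986], [-0.001, 0.986, -0.167], [-1.0, -0.001, -0.003]]
time_s: 19.62
position: [0.5353, 0.1635, 0.5541]
tool_rot: [[-0.003, 0.762, 0.648], [-0.001, 0.648, -0.762], [-1.0, -0.003, -0.002]]
```

```bash
python3 -m inch '[[1,[0,0,0],1],[1,[0,0,0],1],[1,[0,0,0],1],[1,[0,0,0],1],[1,[0,0,0],0.8],[1,[0.2,-0.1,0],0],[1,[0.5,-0.1,0],0],[1,[0.7,-0.1,0],0]]' 120; python3 -m inch '[[1,[1,-0.1,0],0],[1,[1,0,0],0],[1,[1,0,0],0],[1,[1,0,0],0],[1,[1,0,0],0],[1,[1,0,0],0],[1,[0.8,0,0],0],[1,[0.4,0,0],0]]' 120;python3 look.py p1
```

```text
time_s: 20.28
position: [0.5262, 0.1609, 0.5129]
tool_rot: [[0.0, 0.958, 0.287], [-0.0, 0.287, -0.958], [-1.0, 0.0, 0.0]]
ft_force: [-0.1, -0.6, -4.3]
grip_width: 0.0219
time_s: 20.95
position: [0.5226, 0.1599, 0.2932]
tool_rot: [[-0.008, 0.958, 0.287], [-0.001, 0.287, -0.958], [-1.0, -0.008, -0.002]]
ft_force: [-1.0, -0.9, -4.5]
grip_width: 0.0223
20.95 [-0.09944638  0.24468071 -0.01236   ] [-0.97716607 -0.94193969 -4.52493755] [0.52261503 0.15990128 0.29320299]
crop 189 238
```

View pics/p1.png

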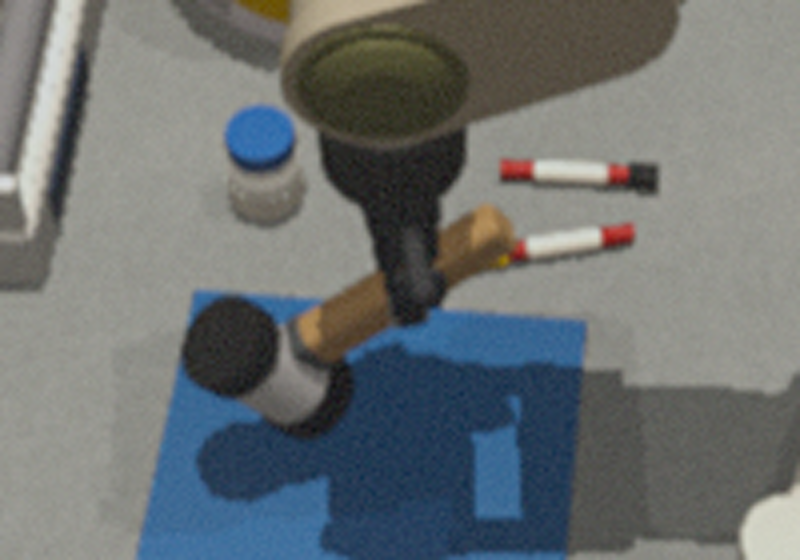

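```bash
python3 -m inch '[[1,[0.2,0,0],0],[1,[0.2,0,0],0],[1,[0.15,0,0],0],[1,[0.1,0,0],0],[1,[0.05,0,0],0],[1,[0.03,0,0],0],[1,[0.03,0,0],0],[1,[0,0,0],0]]' 120
```

```text
time_s: 21.67
position: [0.5236, 0.1599, 0.2747]
tool_rot: [[0.0, 0.958, 0.286], [0.0, 0.286, -0.958], [-1.0, 0.0, 0.0]]
ft_force: [-0.4, -0.1, -3.8]
grip_width: 0.0228
```

```bash
python3 -m inch '[[1,[0.06,0,0],0],[1,[0.06,0,0],0],[1,[0.06,0,0],0],[1,[0.06,0,0],0],[1,[0.03,0,0],0],[1,[0,0,0],0],[1,[0,0,0],0],[1,[0,0,0],0]]' 120
```

```text
time_s: 22.33
position: [0.5236, 0.1599, 0.2665]
tool_rot: [[0.0, 0.958, 0.286], [0.0, 0.286, -0.958], [-1.0, 0.0, 0.0]]
ft_force: [-0.4, -0.9, -2.7]
grip_width: 0.0224
```

```bash
python3 -m inch '[[1,[0.05,0,0],0],[1,[0.05,0,0],0],[1,[0,0,0],0],[1,[0,0,0],0],[1,[0,0,0],0],[1,[0,0,0],0],[1,[0,0,0],0],[1,[0,0,0],0]]' 120;python3 look.py p2
```

```text
time_s: 23.0
position: [0.5231, 0.1599, 0.2652]
tool_rot: [[0.001, 0.958, 0.287], [-0.0, 0.287, -0.958], [-1.0, 0.001, 0.001]]
ft_force: [-9.4, -3.1, 15.4]
grip_width: 0.0225
23.0 [-0.37356437  1.37823047  0.04601113] [-9.42950645 -3.12400557 15.40845793] [0.5231323  0.15985124 0.26524988]
crop 188 245
```

View pics/p2.png

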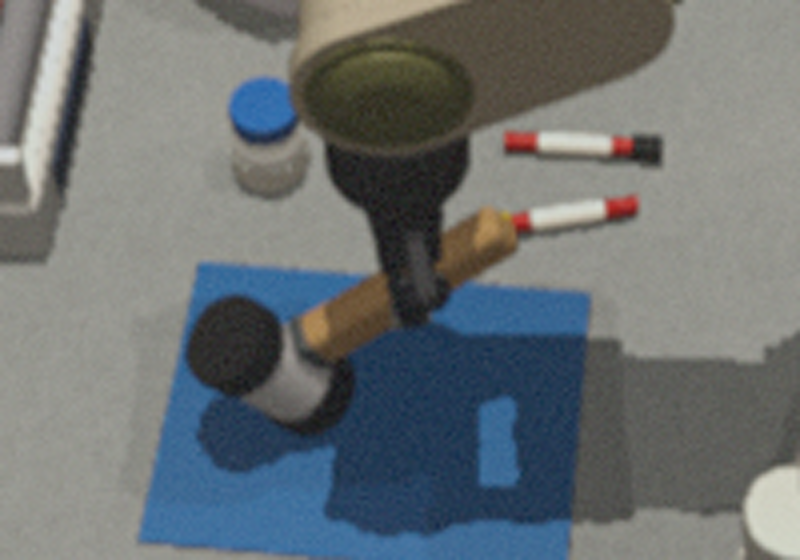

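```bash
python3 -m inch '[[1,[0,0,0],0],[1,[0,0,0],0],[1,[0,0,0],0],[1,[0.11,-0.16,0],0],[1,[0.12,-0.16,0],0],[1,[0.12,-0.15,0],0],[1,[0.12,-0.14,0],0],[1,[0.13,-0.13,0],0]]' 20;python3 look.py p3
```

```text
time_s: 23.72
position: [0.5027, 0.1537, 0.2475]
tool_rot: [[0.006, 0.958, 0.286], [0.001, 0.286, -0.958], [-1.0, 0.006, 0.001]]
ft_force: [-3.4, 0.4, 13.6]
grip_width: 0.0226
23.7167 [ 0.48887376 -0.08959301  0.16227507] [-3.44568137  0.36771951 13.61613451] [0.5026848  0.15370259 0.24754536]
crop 197 248
```

View pics/p3.png

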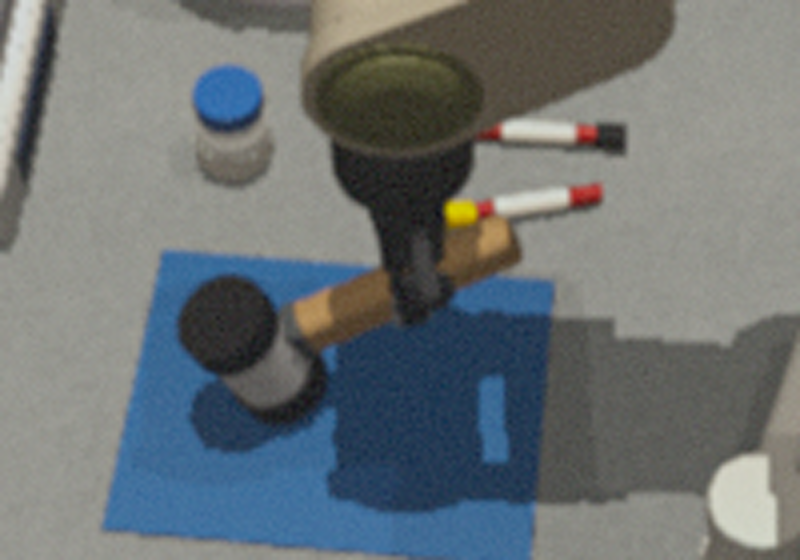

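```bash
python3 -m inch '[[1,[0.14,-0.13,0],0],[1,[0.14,-0.12,0],0],[1,[0.15,-0.12,0],0],[1,[0.15,-0.11,0],0],[1,[0.16,-0.1,0],0],[1,[0.16,-0.1,0],0],[1,[0.14,-0.08,0],0],[1,[0,0,0],0]]' 20;python3 look.py p4
```

```text
time_s: 24.43
position: [0.4808, 0.147, 0.2148]
tool_rot: [[0.003, 0.958, 0.286], [0.0, 0.286, -0.958], [-1.0, 0.003, 0.001]]
ft_force: [-2.6, -0.6, 3.8]
grip_width: 0.0223
24.4333 [ 0.15038794 -0.30183455  0.01372316] [-2.64533219 -0.57577613  3.83623381] [0.48077823 0.14701121 0.21479259]
crop 208 254
```

View pics/p4.png

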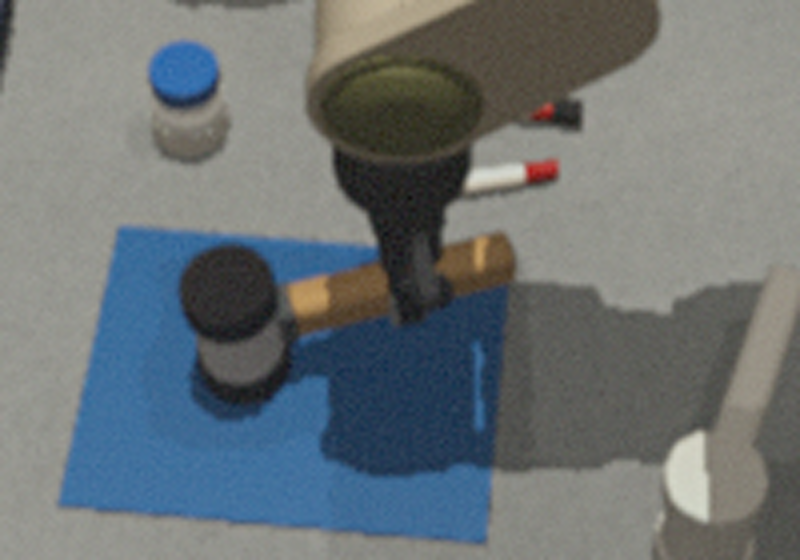

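```bash
python3 -m inch '[[1,[0.08,-0.02,0],0],[1,[0.08,-0.02,0],0],[1,[0.07,-0.02,0],0],[1,[0.05,-0.01,0],0],[1,[0.04,0,0],0],[1,[0,0,0],0],[1,[0,0,0],0],[1,[0,0,0],0]]' 20;python3 look.py p5
```

```text
time_s: 25.15
position: [0.4779, 0.1464, 0.2054]
tool_rot: [[-0.002, 0.958, 0.287], [-0.0, 0.287, -0.958], [-1.0, -0.002, -0.0]]
ft_force: [-9.1, -2.7, 13.6]
grip_width: 0.0223
25.15 [-0.19507185  0.88356937  0.0102941 ] [-9.07224295 -2.66069547 13.64847858] [0.47788685 0.14637213 0.20544994]
crop 209 256
```

View pics/p5.png

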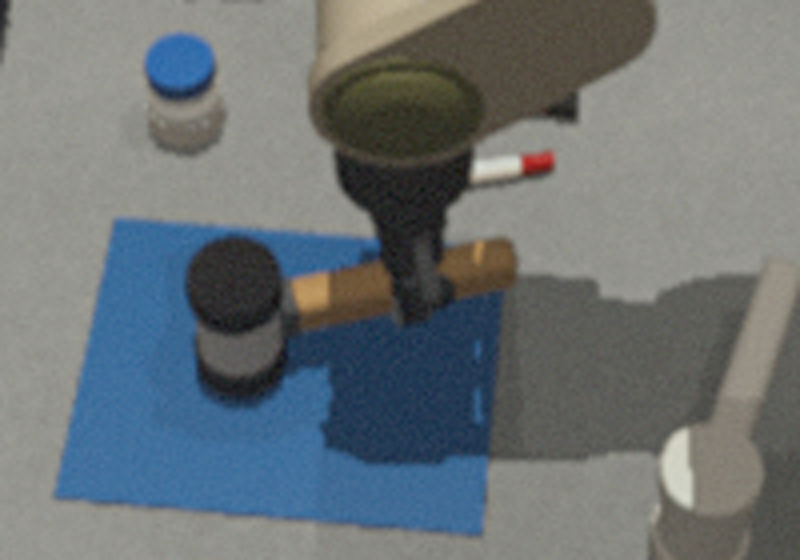

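```bash
python3 - <<'E'
from h import *
d=optics.camera_params("side")
for c in((770,270),(735,395),(710,470)): print(plane(d,(c[0]/4+209,c[1]/4+256),.05))
E
python3 -m inch '[[0.6,[0,0,0],0],[0.4,[0,0,0],0],[0.2,[0,0,0],0],[0,[0,0,0],0],[-0.3,[0,0,0],0],[-0.6,[0,0,0],0],[-1,[0,0,0],0],[-1,[0,0,0],0]]' 20
```

```text
[0.26757529 0.12903025 0.05      ]
[0.2910418  0.21210728 0.05      ]
[0.30640334 0.25897058 0.05      ]
time_s: 25.87
position: [0.4786, 0.1464, 0.2046]
tool_rot: [[-0.0, 0.958, 0.286], [0.0, 0.286, -0.958], [-1.0, -0.0, -0.0]]
ft_force: [-0.5, -0.1, 0.9]
grip_width: 0.0854
```

Released. Raise straight up and check everything.

```bash
python3 -m inch '[[-1,[-0.2,0,0],0],[-1,[-0.4,0,0],0],[-1,[-0.7,0,0],0],[-1,[-1,0,0],0],[-1,[-1,0,0],0],[-1,[-1,0,0],0],[-1,[-0.6,0,0],0],[-1,[-0.3,0,0],0]]' 20;  python3 - <<'E'
from h import *
s=optics.camera_params("scene");d=optics.camera_params("side")
a=optics.get_image("scene")[:,:,::-1];b=optics.get_image("side")[:,:,::-1]
cv2.imwrite("pics/f1.png",a);cv2.imwrite("pics/f2.png",b)
for n,im in(('scene',a),('side',b)):
    h=cv2.cvtColor(im,cv2.COLOR_BGR2HSV).astype(int);H,S,V=h[...,0],h[...,1],h[...,2]
    print(n,[(int(q[0]),q[1]) for q in blobs(((H<6)|(H>174))&(S>150)&(V>90),10)[0] if q[1][1]<200])
E
```

```text
time_s: 26.53
position: [0.4784, 0.1465, 0.3637]
tool_rot: [[0.005, 0.958, 0.286], [0.0, 0.286, -0.958], [-1.0, 0.005, 0.001]]
ft_force: [-0.6, 0.9, -0.2]
grip_width: 0.0857
scene [(23, array([347.  ,  85.61])), (17, array([311.65,  96.76])), (307, array([178.93, 109.75])), (29, array([357.07, 105.03])), (26, array([320. , 115.5])), (27, array([181.74, 121.07])), (53, array([246.45, 147.04])), (54, array([187.33, 159.89])), (85, array([254.74, 180.72])), (89, array([193.55, 194.53]))]
side [(365, array([265.1 , 113.36])), (15, array([278.33, 124.13])), (15, array([244.6, 146.6])), (28, array([298. , 155.5])), (37, array([232.7 , 171.43])), (67, array([172.1 , 199.15]))]
```

View pics/f1.png

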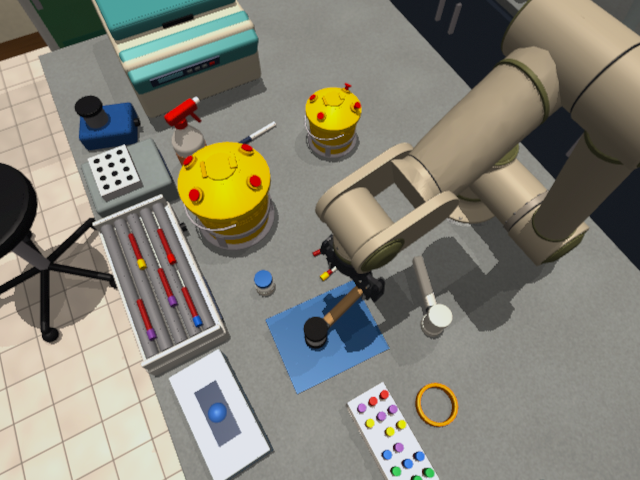

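View pics/f2.png

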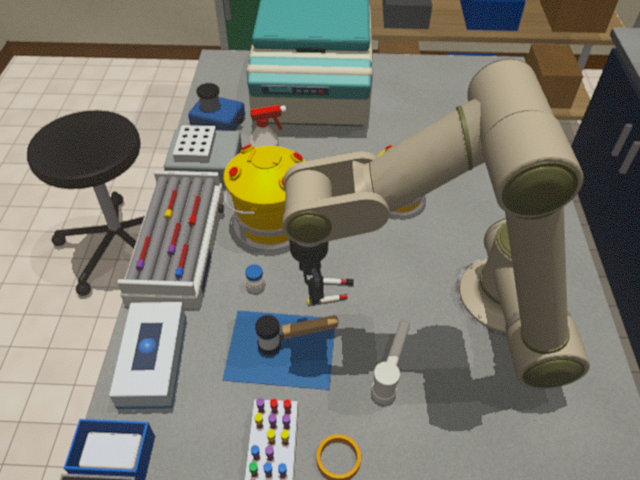

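```bash
python3 - <<'E'
from h import *
s=optics.camera_params("scene");d=optics.camera_params("side")
c={}
for n in "ab":
    h=cv2.cvtColor(cv2.imread(f"pics/h5{n}.png"),cv2.COLOR_BGR2HSV).astype(int);H,S,V=h[...,0],h[...,1],h[...,2]
    c[n]=[q[1] for q in blobs(((H<6)|(H>174))&(S>150)&(V>60),10)[0] if 240<q[1][0]<310 and 140<q[1][1]<190];print(c[n])
O=np.array([.6058,-.2204])
for i,(k,P) in enumerate((('R',[.52175,-.25607,.22565]),('L',[.5435,-.15364,.22472]))):
    X,e=tri([s,d],[c['a'][i],c['b'][i]]);P=np.array(P);u=P[:2]-O;u/=np.linalg.norm(u);a=np.array([*(u*.588),.809]);print(k,X,e[0],'travel',(P-X)@a)
E
```

```text
[array([246.34, 147.16]), array([254.77, 180.56])]
[array([245.38, 146.44]), array([297.74, 155.74]), array([286.27, 181.22])]
R [ 0.59425659 -0.03595822  0.45335304] 0.030224202335006674 travel -0.09440375236226782
L [ 0.54023243 -0.11305095  0.31308239] 0.028932069236326113 travel -0.0902448786439485
```

```bash
python3 - <<'E'
from h import *
s=optics.camera_params("scene");d=optics.camera_params("side")
O=np.array([.6058,-.2204])
for k,P,A,B in(('R',[.52175,-.25607,.22565],(246.34,147.16),(297.74,155.74)),('L',[.5435,-.15364,.22472],(254.77,180.56),(286.27,181.22))):
    X,e=tri([s,d],[A,B]);P=np.array(P);u=P[:2]-O;u/=np.linalg.norm(u);a=np.array([*(u*.588),.809]);print(k,X,e[0],'travel',(P-X)@a)
w=optics.get_image("wrist");cv2.imwrite("pics/wf.png",w[:,:,::-1])
E
```

```text
R [ 0.52780235 -0.2540408   0.21454411] 0.0004881607093965517 travel 0.012726772091144405
L [ 0.54934669 -0.1586077   0.21496012] 0.00024648427350564667 travel 0.012376825970550164
```

View pics/wf.png

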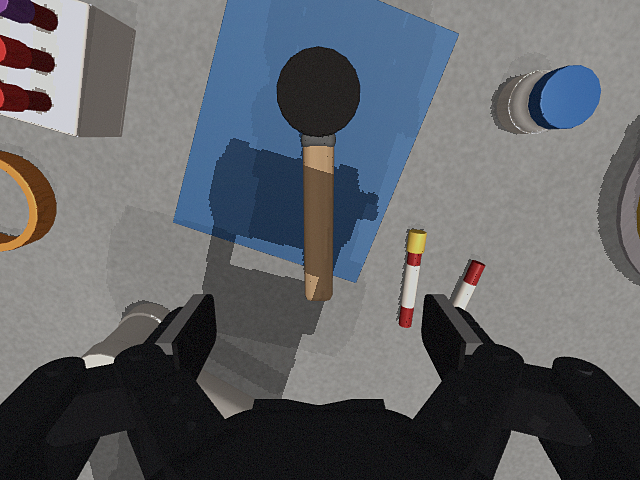

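```bash
python3 -c "
from rig import env
print(env.close_job())"
```

```text
the job is handed in; nothing more can be done
None
```

Both red locking pegs on the front of the keg are down. The mallet is back on its blue mat, standing on one face, and the gripper has let go. I handed the job in at about 27 s of the 54 s.

- **Lining up the blow:** The arm could not tilt the tool. I picked the mallet up with a 20 N grip so its head drooped to about 37° (the pegs lean 36°), then clamped it at 120 N.
- **The blows:** Each peg took one fast blow along its slant, at a commanded speed of about 0.4 m/s. Only the mallet touched the pegs.
- **Setting down:** I lowered the front edge of the mallet onto the mat and rolled it flat under a light grip. Then I let go and raised the gripper clear.

**Last checks:**
- **Pegs:** Both heads sit on their bosses in the two fixed-camera views. By triangulation the pegs moved 12.4 mm (left) and 12.7 mm (right), not the full 15 mm. I put the gap down to measuring the centre of the red patch rather than the top of the head. Both readings are past the 10 mm snap point, with nothing pressing on the pegs.
- **Mallet:** It lies on the mat close to where it started. Its handle end overhangs the mat edge slightly, as it did at the start.
- **Other things:** In the last pictures the rest of the bench looked as it did at the start. I checked this mostly by eye.
- **Forces:** The highest wrist force I read was about 18 N, while setting the mallet down. Forces are only read at the end of each call, so the peak during the blows was not seen.

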